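# Slide the open trunk lock round the desk into the bench holder

### The arm

A 6-joint arm with a two-finger parallel gripper is mounted at the origin on the work surface. World frame = base frame: x ahead of the robot, y to its left, z up, the work surface at z = 0. Lengths are in m, angles in degrees, forces in N, time in s.
With the tool pointing down it reaches from about 0.375 to 0.9 m from the base axis. Payload 3.1 kg.
Tool frame: the origin (TCP) lies on the centre line of the jaws, within the pads' length; the fingertips stand 25 mm ahead of it and the grasp point (between the pads) lies 6 mm ahead of it; z points along the fingers, y is the line along which they close (so a half turn about z gives the same grasp; the last joint's range is limited). The gripper opens to 87 mm and grips with 3 to 60 N. Pads are 19 mm wide; open, the fingers measure 117 mm over their backs; the gripper's body (75 mm by 190 mm) begins 51 mm behind the grasp point.
Start: joints at [-10.227, 30.224, 82.088, -0, 67.689, -10.227], TCP at [0.625, 0, 0.226] pointing down, gripper open.
Joint ranges: [-176.69, 176.69], [-43.24, 126.21], [12.49, 139.97], [-82, 262], [0, 151.66], [-163.58, 163.58]. Speed limits (degrees/s): [159.86, 159.86, 180, 180, 180, 180].

### API

Orientations are given as a 3x3 rotation matrix whose columns are the frame's x, y, z axes.
In Python, from rig import bot, cams, models gives the robot as it stands. The module is installed in compiled form; this text tells all that it offers.
- The arm moves only by the shell command python3 -m handwheel 'ROWS' [OPENING]. ROWS is JSON, a list of rows, each a list of 6 numbers: the shift along the world's x, y, z each as a share of 1 m, from -1 to 1, then the turn, a rotation vector about the world's x, y, z each as a share of 2 rad, from -1 to 1. In form: [[dx, dy, dz, wx, wy, wz], ...]. A call has exactly 8 rows; each row is the pose to reach, as a shift and turn from the pose commanded when the call began; what a row does not reach only later rows make up. A row lasts 1/12 s, in which the tool goes at most 41.7 mm and 7.16 degrees, less where a joint would pass 70% of its speed; a pose out of reach is approached as far as the arm can. A call with a number of a shift or a turn outside -1 to 1 is refused whole. A call with a gripper value outside its range is refused whole. OPENING is the opening, from -1 (shut) to 1 (fully open), so that 0 is half open, set as the call begins (- or left out, the last holds). The fingers move at their own pace and stop on an object; the grip force is fixed at half the most. Time passes only in rows, so rows that repeat a pose let the fingers close, or fill a call up. It gives the time, the measured TCP pose, the force, the opening and the grip force at its end, in the units of the state.
- bot.read_state(): the state, without advancing time (a new reading comes with each control period).
- cams.capture(name): name is "scene" or "side" or "wrist"; returns (picture, depth): 420x560x3 uint8, blue, green, red; 420x560 float32, m along the optical axis (not along the pixel's ray), 0 where there is no reading.
- cams.calibration(name): a dict with "mtx" (3x3 intrinsics, pixels), "dist_coeffs" ([k1, k2, p1, p2, k3] as OpenCV has them; the pictures are not rectified), "R" (3x3) and "t" (3): a world point X has camera coordinates R X + t; the wrist camera has in their place "tool_from_camera" (4x4, takes a point from camera to tool coordinates, whose origin is the TCP and whose axes are the flange's). Camera axes: x right, y down, z forward; pixel columns grow to the right and rows downward; lengths in m; the calibration is good to about 2 mm. A picture is of the moment at which its call begins: read the wrist's pose just before it. calibration takes no time and is no camera call.
- bot.hand_in(): hands the job in; it is judged then, once.
Trained networks look in the newest picture that a camera, given by its name, has taken for a name from the list of things; names that differ only in an ending like _2 or _b are one class to them, and where a whole thing is asked for, a point or a joint stands for the part that bears it (a point fixed in the world has none). Each returns a list of dicts, best first, with "conf" (0 to 1); they miss things now and then, are a little off and sometimes report something else, mostly with a low value. They report only what shows in the picture. A call takes as long as a camera call. They do not tell look-alikes from the thing itself.
- models.spot_in(query, camera): "position" ([column, row] in pixels, amid what is visible of it).
- models.tip_of(query, camera): "position" ([column, row] in pixels: a listed point, or the origin of a listed thing).
The state is a dict: "time_s": time; "joint_positions": joint angles; "qvel": joint speeds; "tau": joint torques, N m; "position": TCP position; "tcp_rot": TCP orientation; "force": force on the tool from outside, world axes, zero at the start; "moment": the same for the moment, N m; "opening": opening from 0.0 (shut) to 1.0 (fully open); "grasp_force": force on a finger pad.
Only numpy, scipy, OpenCV 4.12 (cv2) and the standard library are available. Lean on these libraries where they do the work, as an engineer would, in place of code of your own. Each camera call takes 0.05 s, during which the arm holds its last target. There are 200 camera calls.

### The job

Slide the opened trunk lock along the desk, round the lamp base, the canister and the handle block without it touching any of them, and into the bench holder through its flared mouth; its cover is off, so keep it flat on the desk all the way. Press it home on the holder's sprung stop with a level push of about 12 N for a good second (15 at the stop would hurt it), so that it stays resting on the stop when let go. Switch on the magnifier lamp, and do not bump anything else.

Things in the scene. Friction and masses are not known exactly. Their poses are not given: they have to be found in the camera images.
- lock: bronze trunk lock, open-topped rectangular cast case with its works showing: 96 mm along its x, 92 mm along its y, 24 mm high (filled to 18 mm inside a 4 mm rim), sides plain and upright, about 0.6 kg, too wide to hold. Origin: centre of its underside. Its +x side is the bolt edge, which goes first into the holder. It slides with 1 to 3 N of drag; bearing down adds 0.3 of that force.
- holder: bench holder fixed to the desk: two steel rails along its x, 16 mm high, 97 mm apart inside, no floor. Origin: on the desk midway between the rails. +x is the way in; the mouth faces the robot. Straight rails from x = -30 to +36 mm; flared lead-ins (30 degrees) before them open out to x = -50 mm. Even when home, the lock's rear side stands out of the straight rails.
- stop: steel bracket across the holder's far end; its brass adjusting screw, on the holder's centre line 13 mm above the desk, ends in a sprung nose 14 mm in diameter. Origin: on the desk under the bracket, 95 mm beyond the holder's. The free nose tip lies 12 to 46 mm beyond the holder's origin (along +x): the screw is set differently each time and not measured, so feel for it.
- stop_axis (a point): point on the screw's axis at the bracket's face towards the mouth, 13 mm above the desk (fixed to the bracket; it does not show the screw's setting). The nose gives way 1 mm per 8 N, 4 mm at most, then it is solid; its damper adds 0.9 N per 10 mm/s. It gets the push less the lock's drag. Let go, it slowly pushes the lock back until friction holds it.
- lamp: magnifier lamp fixed to the desk: grey base 150 mm along x, 100 mm along y, 28 mm high, red rocker on top near its -x end (the end towards the robot), 16 mm left (+y) of its middle; post 95 mm behind the rocker, right of the middle, rising to 0.13 m and carrying the ring lens away to +x and -y, behind the base. Origin: centre of the base's underside.
- rocker (a joint): lamp switch angle, rad: 0 is off (the rocker's -x end, towards the robot, stands up), 0.36 is fully on (that end down). About 2 to 4 N pressed down on the raised end turns it; it stays where it is left.
- rocker_press (a point): middle of the raised end of the red rocker (36 x 24 mm, long along the lamp's x), 14 mm to the -x side of its pivot, on its upper face, about 46 mm above the desk when off; this end goes down by 5 mm. Beyond the rocker's end the bezel and base lie 5 to 15 mm lower.
- canister: screw-top brass canister of tumbler pins, 72 mm in diameter, 68 mm high, standing loose on the desk, 0.9 kg. Origin: centre of its underside.
- handle_block: rosewood block, 56 mm along x, 74 mm along y, 40 mm high, with three turned handles standing in it up to 74 mm; fixed to the desk. Origin: centre of its underside.
- hasp_a: chrome hasp lying loose on the desk, 86 x 32 mm, 8 mm high. Origin: near its middle.
- hasp_b: another chrome hasp like the first. Origin: near its middle.
- padlock: brass padlock lying loose on the desk, 76 x 50 mm, 22 mm high. Origin: under the middle of its case.
- screwdriver: screwdriver lying loose on the desk, 170 mm long. Origin: under its middle.
Mind the look-alikes: they are no part of the job. Leave any green look-alike of the stop alone. What is shaped like the lock but purple is not meant.

How it is judged:
By the outcome, as a careful person would: the job done as asked, in the order asked, and still so for the second after the job is handed in, with the robot touching nothing.
It also fails if it takes over 72 s, if anything falls off the work surface, if the arm or the gripper's body presses on something with over 40 N, if the wrist force passes 120 N, or if a joint passes its speed limit or range.

## Working session

There is one attempt and no reset: what is moved stays moved. The work goes in short steps, Python scripts to look and compute and a shell command to move; the robot and the scene stay as the last step left them, time stands still between calls to the robot, and variables do not carry over. Pictures are saved under pics/ and viewed, at most 10 in all, crops included, and the job is handed in when it is done.

```bash
mkdir -p pics
cat > h.py <<'E'
import numpy as np,cv2
from rig import bot,cams,models
def cal(n):
    c=cams.calibration(n);K=np.array(c["mtx"]);D=np.array(c["dist_coeffs"])
    if "R" in c: return K,D,np.array(c["R"]),np.array(c["t"]).ravel()
    s=bot.read_state();T=np.array(c["tool_from_camera"]);Rt=np.array(s["tcp_rot"]);p=np.array(s["position"])
    Rc=Rt@T[:3,:3];tc=Rt@T[:3,3]+p
    return K,D,Rc.T,-Rc.T@tc
def ray(C,px,z):
    K,D,R,t=C
    u=cv2.undistortPoints(np.array([[px]],float),K,D).ravel()
    d=R.T@np.array([u[0],u[1],1]);o=-R.T@t
    return o+d*(z-o[2])/d[2]
def cloud(C,dep):
    K,D,R,t=C;h,w=dep.shape
    g=np.stack(np.meshgrid(np.arange(w),np.arange(h)),-1).reshape(-1,1,2).astype(float)
    u=cv2.undistortPoints(g,K,D).reshape(-1,2)
    P=np.c_[u,np.ones(len(u))]*dep.reshape(-1,1)
    return ((P-t)@R).reshape(h,w,3)
E
python3 - <<'E'
from h import *
for n in ["scene","side"]:
    C=cal(n);im,d=cams.capture(n);cv2.imwrite(f"pics/{n}0.png",im);np.save(f"{n}0.npy",d)
    for q,z in [("lock",0.0),("holder",0),("stop",0),("stop_axis",.013),("lamp",0),("rocker_press",.046),("canister",0),("handle_block",0),("hasp_a",0),("padlock",0),("screwdriver",0)]:
        for r in models.tip_of(q,n)[:3]:
            print(n,q,round(r["conf"],2),np.round(r["position"]),np.round(ray(C,r["position"],z),3)[:2])
print(bot.read_state()["time_s"])
E
```

```text
scene lock 0.87 [157. 235.] [ 0.505 -0.347]
scene lock 0.61 [ 94. 217.] [ 0.401 -0.519]
scene holder 0.57 [342. 250.] [0.674 0.145]
scene stop 0.82 [364. 282.] [0.779 0.171]
scene stop 0.64 [166. 298.] [ 0.703 -0.344]
scene stop 0.48 [342. 250.] [0.672 0.144]
scene stop_axis 0.79 [167. 292.] [ 0.691 -0.338]
scene stop_axis 0.72 [361. 274.] [0.762 0.166]
scene lamp 0.74 [247. 286.] [ 0.719 -0.134]
scene rocker_press 0.57 [248. 260.] [ 0.667 -0.121]
scene canister 0.68 [401. 199.] [0.549 0.374]
scene handle_block 0.57 [252. 186.] [ 0.396 -0.05 ]
scene hasp_a 0.72 [400. 235.] [0.665 0.323]
scene padlock 0.66 [436. 221.] [0.647 0.442]
scene screwdriver 0.64 [346. 150.] [0.321 0.278]
scene screwdriver 0.41 [364. 280.] [0.774 0.171]
side lock 0.65 [373. 349.] [ 0.399 -0.522]
side lock 0.62 [342. 283.] [ 0.503 -0.346]
side holder 0.68 [260. 178.] [0.668 0.15 ]
side holder 0.39 [280. 165.] [0.775 0.162]
side holder 0.19 [333. 212.] [ 0.714 -0.138]
side stop 0.96 [387. 248.] [ 0.697 -0.348]
side stop_axis 0.59 [384. 249.] [ 0.675 -0.35 ]
side stop_axis 0.53 [275. 166.] [0.746 0.154]
side lamp 0.64 [331. 212.] [ 0.707 -0.134]
side handle_block 0.61 [238. 247.] [ 0.392 -0.062]
side hasp_a 0.78 [290. 301.] [ 0.359 -0.297]
side hasp_a 0.68 [225. 159.] [0.658 0.321]
side padlock 0.61 [205. 144.] [0.669 0.452]
side padlock 0.49 [322. 207.] [ 0.706 -0.098]
side screwdriver 0.84 [151. 203.] [0.322 0.276]
1.2
```

View pics/scene0.png

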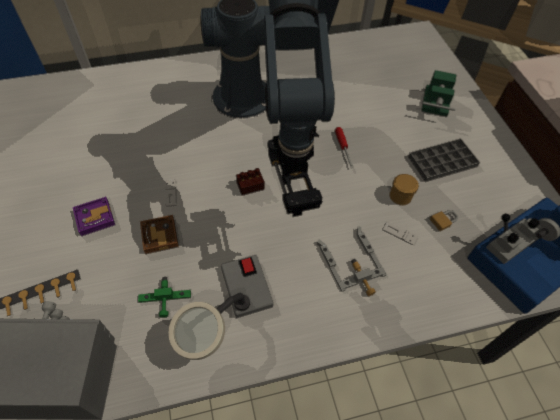

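View pics/side0.png

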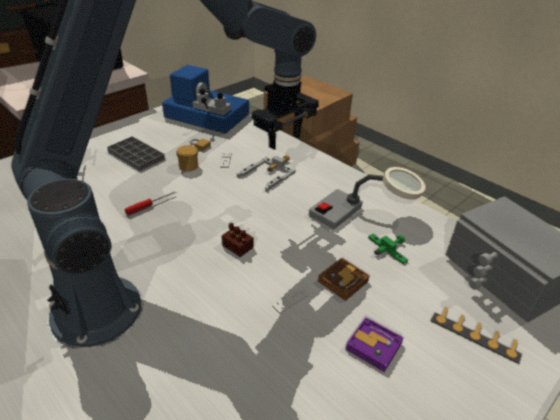

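The bronze lock is at scene (159,234) and side (344,279). The purple one at (94,216) is the decoy. The holder, with its brass-screwed stop, is at (350,262), and the green stop look-alike is at (165,297). Next I'll fit the shapes from depth and make an enlarged crop.

Run:
```python
from h import *
print(np.round(cams.calibration("wrist")["tool_from_camera"],3).tolist())
cr=[]
for n in ["scene","side"]:
    C=cal(n);d=np.load(f"{n}0.npy");P=cloud(C,d);im=cv2.imread(f"pics/{n}0.png")
    print(n,"desk z",np.round(np.median(P[(abs(P[...,0]-.5)<.1)&(abs(P[...,1]+.2)<.05)&(d>0)][:,2]),4))
    for nm,(x,y),r,lo,hi in [("lock",(.505,-.347),.08,.012,.032),("lamp",(.71,-.134),.11,.018,.034),("block",(.394,-.056),.06,.03,.05),("holder",(.67,.147),.13,.009,.022),("can",(.55,.374),.07,.055,.08)]:
        m=(d>0)&(np.hypot(P[...,0]-x,P[...,1]-y)<r)&(P[...,2]>lo)&(P[...,2]<hi)
        q=P[m][:,:2]*1000
        if len(q)<10: print(nm,len(q));continue
        print(n,nm,len(q),[np.round(v,1) for v in cv2.minAreaRect(q.astype(np.float32))],"ext",np.round(q.min(0)),np.round(q.max(0)))
im=cv2.imread("pics/scene0.png")
a=cv2.resize(im[200:270,110:230],None,fx=4,fy=4,interpolation=3)
b=cv2.resize(im[225:305,310:400],None,fx=3.5,fy=3.5,interpolation=3)
im=cv2.imread("pics/side0.png")
c=cv2.resize(im[250:310,300:385],None,fx=4,fy=4,interpolation=3)
e=cv2.resize(im[140:200,225:310],None,fx=4,fy=4,interpolation=3)
W=np.zeros((560,800,3),np.uint8)
for k,(y,x) in zip([a,b,c,e],[(0,0),(0,482),(282,0),(282,400)]):
    W[y:y+k.shape[0],x:x+k.shape[1]]=k[:560-y,:800-x]
cv2.imwrite("pics/crop1.png",W)
```

```text
[[-0.002, -0.958, -0.286, 0.08], [1.0, -0.002, 0.001, 0.002], [-0.001, -0.286, 0.958, -0.159], [0.0, 0.0, 0.0, 1.0]]
scene desk z 0.0002
scene lock 1073 [array([ 510.7, -341.4]), array([101.6,  92.6]), np.float64(1.0)] ext [ 460. -388.] [ 562. -295.]
scene lamp 1681 [array([ 722.5, -137.4]), array([150.8, 100.3]), np.float64(4.1)] ext [ 646. -192.] [800. -83.]
scene block 317 [array([397. , -56.1]), array([59.6, 74.7]), np.float64(5.8)] ext [368. -95.] [430. -17.]
scene holder 662 [array([712.7, 157.2]), array([170.3, 135.2]), np.float64(6.8)] ext [621.  81.] [798. 230.]
scene can 435 [array([538.3, 374.8]), array([72.3, 72.8]), np.float64(48.5)] ext [502. 338.] [577. 409.]
side desk z -0.0018
side lock 1107 [array([ 508.2, -342.7]), array([100.5,  94.1]), np.float64(0.8)] ext [ 458. -390.] [ 558. -295.]
side lamp 902 [array([ 718.3, -139.3]), array([153.2, 101.9]), np.float64(4.0)] ext [ 639. -193.] [792. -86.]
side block 332 [array([391.2, -59.2]), array([58.8, 78.1]), np.float64(4.2)] ext [362. -99.] [423. -20.]
side holder 279 [array([709.5, 157.1]), array([177.9, 138.3]), np.float64(8.1)] ext [613.  78.] [798. 225.]
side can 226 [array([532.9, 370.1]), array([72.7, 71.9]), np.float64(22.2)] ext [498. 332.] [571. 406.]
```

View pics/crop1.png

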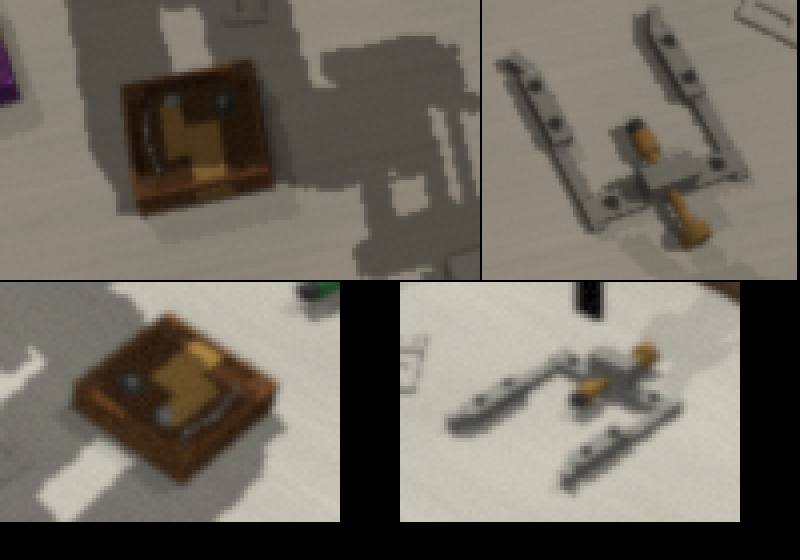

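The crop confirms it. The bronze lock lies at about (0.508,-0.343), yaw about 1°, with its bolt edge already towards +x. The real holder has the brass screw, yaw about 7°, at about (0.675,0.149). The lane between the handle block (x<0.43) and the lamp (x>0.64) is wide enough. I'll move behind the lock's -y side with the fingers lined up along x.

```bash
python3 -c "
from rig import bot;print(bot.read_state()['tcp_rot'])"
python3 -m handwheel '[[-0.058,-0.215,-0.06,0,0,-0.393],[-0.058,-0.215,-0.06,0,0,-0.393],[-0.058,-0.215,-0.06,0,0,-0.393],[-0.058,-0.215,-0.06,0,0,-0.393],[-0.058,-0.215,-0.06,0,0,-0.393],[-0.058,-0.215,-0.06,0,0,-0.393],[-0.058,-0.215,-0.06,0,0,-0.393],[-0.058,-0.215,-0.06,0,0,-0.393]]' 0.15
python3 -m handwheel '[[-0.058,-0.215,-0.06,0,0,-0.393],[-0.058,-0.215,-0.06,0,0,-0.393],[-0.058,-0.215,-0.06,0,0,-0.393],[-0.058,-0.215,-0.06,0,0,-0.393],[-0.058,-0.215,-0.06,0,0,-0.393],[-0.058,-0.215,-0.06,0,0,-0.393],[-0.058,-0.215,-0.06,0,0,-0.393],[-0.058,-0.215,-0.06,0,0,-0.393]]'
python3 - <<'E'
from h import *
C=cal("wrist");im,d=cams.capture("wrist");cv2.imwrite("pics/w1.png",im)
P=cloud(C,d)
m=(d>0)&(np.hypot(P[...,0]-.508,P[...,1]+.343)<.085)&(P[...,2]>.015)&(P[...,2]<.03)
print(len(P[m]),cv2.minAreaRect((P[m][:,:2]*1000).astype(np.float32)))
s=bot.read_state();print(np.round(s["tcp_rot"],3).tolist(),s["joint_positions"],s["force"])
E
```

```text
[[ 2.16300832e-05  1.00000000e+00 -7.67820061e-06]
 [ 1.00000000e+00 -2.16299793e-05  1.35301858e-05]
 [ 1.35300198e-05 -7.67849327e-06 -1.00000000e+00]]
time_s: 1.87
position: [0.5663, -0.2168, 0.1658]
tcp_rot: [[0.71, 0.704, -0.001], [0.704, -0.71, 0.001], [-0.0, -0.001, -1.0]]
force: [-0.0, -0.0, -0.4]
opening: 0.585
grasp_force: 0.0
time_s: 2.53
position: [0.5087, -0.4309, 0.1059]
tcp_rot: [[1.0, -0.002, -0.0], [-0.002, -1.0, 0.0], [-0.0, -0.0, -1.0]]
force: [-0.7, 0.2, 0.5]
opening: 0.569
grasp_force: 0.0
11487 ((513.3184204101562, -341.0340576171875), (96.84549713134766, 92.25370788574219), 0.9095744490623474)
[[1.0, 0.001, -0.0], [0.001, -1.0, 0.001], [-0.0, -0.001, -1.0]] [-4.97663432e+01  4.13991070e+01  8.12570107e+01  2.96291794e-02
  5.73774999e+01  4.01859133e+01] [0.20597374 0.35727514 0.3020793 ]
```

View pics/w1.png

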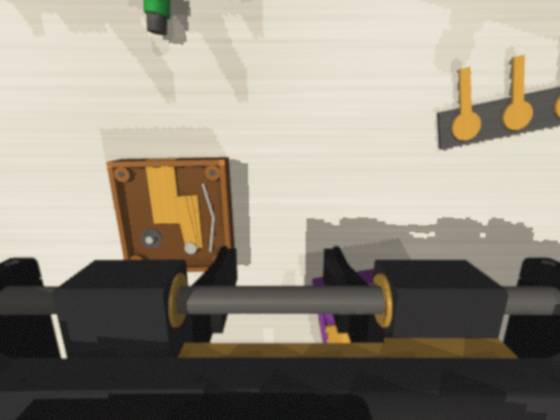

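The wrist view shows the lock upper left at (170,215), bolt edge away from the robot. It fits at (0.513,-0.341), yaw 0.9°. The fingers now spread along y, because the tool's y axis lay along world x at the start, so I'll turn back 90° and then descend.

```bash
python3 -m handwheel '[[0.003,0.006,0,0,0,0.4],[0.003,0.006,0,0,0,0.4],[0.003,0.006,0,0,0,0.4],[0.003,0.006,0,0,0,0.4],[0.003,0.006,0,0,0,0.4],[0.003,0.006,0,0,0,0.4],[0.003,0.006,0,0,0,0.4],[0.003,0.006,0,0,0,0.4]]'
python3 -m handwheel '[[0,0,0,0,0,0.06],[0,0,0,0,0,0.12],[0,0,0,0,0,0.18],[0,0,0,0,0,0.24],[0,0,-0.02,0,0,0.3],[0,0,-0.04,0,0,0.36],[0,0,-0.06,0,0,0.4],[0,0,-0.073,0,0,0.4]]'
python3 -m handwheel '[[0,0.005,0,0,0,0],[0,0.01,0,0,0,0],[0,0.015,0,0,0,0],[0,0.02,0,0,0,0],[0,0.025,0,0,0,0],[0,0.03,0,0,0,0],[0,0.036,0,0,0,0],[0,0.042,0,0,0,0]]'
```

```text
time_s: 3.25
position: [0.5131, -0.4221, 0.1071]
tcp_rot: [[0.694, 0.72, 0.0], [0.72, -0.694, -0.0], [0.0, 0.0, -1.0]]
force: [0.3, -0.1, 0.6]
opening: 0.574
grasp_force: 0.0
time_s: 3.92
position: [0.5121, -0.4221, 0.0321]
tcp_rot: [[-0.031, 1.0, -0.001], [1.0, 0.031, 0.002], [0.002, -0.001, -1.0]]
force: [-0.8, -0.0, 0.2]
opening: 0.579
grasp_force: 0.0
time_s: 4.58
position: [0.5121, -0.3815, 0.0339]
tcp_rot: [[-0.028, 1.0, 0.0], [1.0, 0.028, -0.0], [-0.0, 0.0, -1.0]]
force: [-0.2, -0.3, 0.2]
opening: 0.576
grasp_force: 0.0
```

```bash
cat >> h.py <<'E'
def lockfit(x,y,n="wrist",lo=.015,hi=.03,r=.085):
    C=cal(n);im,d=cams.capture(n);P=cloud(C,d)
    hsv=cv2.cvtColor(im,cv2.COLOR_BGR2HSV)
    m=(d>0)&(np.hypot(P[...,0]-x,P[...,1]-y)<r)&(P[...,2]>lo)&(P[...,2]<hi)&(hsv[...,1]>110)&((hsv[...,0]<30))
    q=P[m][:,:2]*1000
    print(len(q),np.round(np.hstack(cv2.minAreaRect(q.astype(np.float32))),1),"ext",np.round(q.min(0)),np.round(q.max(0)))
    return im
E
python3 - <<'E'
from h import *
im=lockfit(.513,-.33);cv2.imwrite("pics/w2.png",im)
print(bot.read_state()["force"])
E
```

```text
23920 [ 512.7 -341.3   95.4   91.8    0.9] ext [ 464. -388.] [ 561. -295.]
[ 0.39156432  0.7527492  -0.73992109]
```

View pics/w2.png

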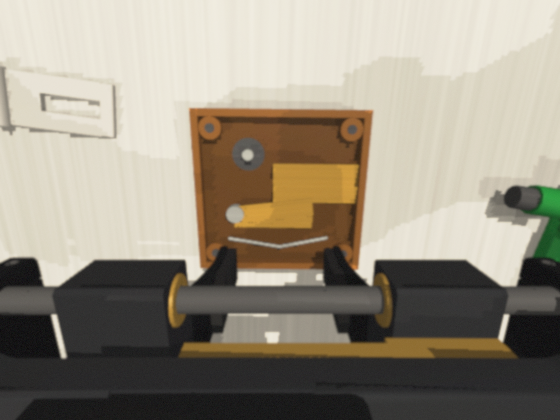

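The lock, in mid-picture at (280,190), hasn't moved, although the fingertips look to be at its near edge (220,265) and (340,265). I'll check the finger positions in the depth data.

Run:
```python
from h import *
C=cal("wrist");im,d=cams.capture("wrist");P=cloud(C,d)
v=im.max(2)<60
for c0,c1 in [(190,240),(322,370)]:
  Q=P[245:330,c0:c1][v[245:330,c0:c1]&(d[245:330,c0:c1]>0)]
  for z0 in np.arange(0,.12,.01):
    q=Q[(Q[:,2]>=z0)&(Q[:,2]<z0+.01)]
    if len(q)>3: print(c0,round(z0,2),len(q),np.round(q[:,:2].min(0),3),np.round(q[:,:2].max(0),3))
for n in ["scene","side"]:
  C=cal(n);im,d=cams.capture(n);P=cloud(C,d)
  m=(d>0)&(abs(P[...,0]-.512)<.07)&(abs(P[...,1]+.36)<.1)&(im.max(2)<70)
  for z0 in np.arange(0.02,.12,.01):
    q=P[m];q=q[(q[:,2]>=z0)&(q[:,2]<z0+.01)]
    if len(q)>3: print(n,round(z0,2),len(q),np.round(q[:,:2].min(0),3),np.round(q[:,:2].max(0),3))
  cv2.imwrite(f"pics/{n}1.png",im)
im=cv2.imread("pics/side1.png");cv2.imwrite("pics/c3.png",cv2.resize(im[215:315,280:420],None,fx=5,fy=5,interpolation=2))
```

```text
190 0.03 147 [ 0.48  -0.386] [ 0.489 -0.368]
190 0.04 214 [ 0.479 -0.387] [ 0.489 -0.368]
190 0.05 256 [ 0.479 -0.381] [ 0.488 -0.368]
190 0.06 256 [ 0.477 -0.376] [ 0.488 -0.368]
190 0.07 271 [ 0.476 -0.388] [ 0.489 -0.368]
190 0.08 168 [ 0.483 -0.387] [ 0.489 -0.373]
190 0.09 133 [ 0.483 -0.379] [ 0.484 -0.366]
190 0.1 94 [ 0.482 -0.372] [ 0.484 -0.362]
190 0.11 54 [ 0.487 -0.354] [ 0.499 -0.346]
322 0.01 6 [ 0.54  -0.382] [ 0.54  -0.379]
322 0.03 152 [ 0.538 -0.383] [ 0.547 -0.366]
322 0.04 222 [ 0.538 -0.384] [ 0.547 -0.366]
322 0.05 260 [ 0.538 -0.381] [ 0.548 -0.366]
322 0.06 253 [ 0.538 -0.374] [ 0.549 -0.366]
322 0.07 255 [ 0.538 -0.386] [ 0.55  -0.366]
322 0.08 184 [ 0.538 -0.386] [ 0.543 -0.372]
322 0.09 139 [ 0.542 -0.377] [ 0.544 -0.364]
322 0.1 88 [ 0.542 -0.37 ] [ 0.544 -0.361]
322 0.11 57 [ 0.526 -0.353] [ 0.538 -0.345]
scene 0.02 208 [ 0.462 -0.384] [ 0.561 -0.295]
scene 0.05 15 [ 0.482 -0.389] [ 0.49  -0.375]
scene 0.06 7 [ 0.483 -0.388] [ 0.488 -0.374]
scene 0.1 10 [ 0.465 -0.418] [ 0.568 -0.341]
scene 0.11 88 [ 0.442 -0.418] [ 0.568 -0.341]
side 0.02 15 [ 0.472 -0.394] [ 0.543 -0.319]
side 0.03 26 [ 0.474 -0.394] [ 0.542 -0.375]
side 0.04 6 [ 0.474 -0.394] [ 0.539 -0.39 ]
side 0.05 7 [ 0.479 -0.394] [ 0.542 -0.39 ]
side 0.06 4 [ 0.535 -0.383] [ 0.537 -0.377]
side 0.07 14 [ 0.532 -0.388] [ 0.542 -0.379]
side 0.08 9 [ 0.54  -0.392] [ 0.547 -0.383]
side 0.09 5 [ 0.538 -0.395] [ 0.547 -0.391]
side 0.1 28 [ 0.452 -0.421] [ 0.545 -0.394]
side 0.11 114 [ 0.443 -0.422] [ 0.581 -0.402]
```

View pics/c3.png

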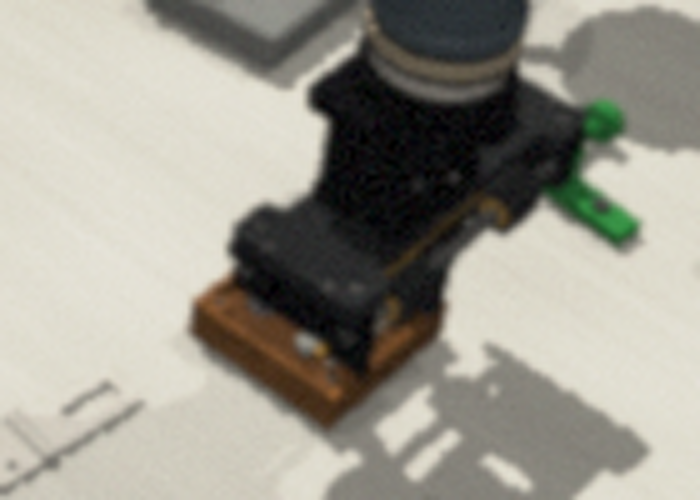

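The side crop shows the fingertips resting above the lock's rim rather than behind it. The depth data agrees: the tips are at z of about 0.03, higher than expected for a half-open gripper. I'll back off and lower carefully while watching the force.

```bash
python3 -m handwheel '[[0,-0.007,0.001,0,0,0],[0,-0.014,0.001,0,0,0],[0,-0.022,0.001,0,0,0],[0,-0.03,0.001,0,0,0],[0,-0.036,0.001,0,0,0],[0,-0.042,0.001,0,0,0],[0,-0.042,0,0,0,0],[0,-0.042,-0.002,0,0,0]]'
python3 -m handwheel '[[0,0,-0.001,0,0,0],[0,0,-0.002,0,0,0],[0,0,-0.003,0,0,0],[0,0,-0.004,0,0,0],[0,0,-0.005,0,0,0],[0,0,-0.006,0,0,0],[0,0,-0.007,0,0,0],[0,0,-0.007,0,0,0]]'
python3 - <<'E'
from h import *
C=cal("wrist");im,d=cams.capture("wrist");P=cloud(C,d)
v=(im.max(2)<60)&(d>0)
for c0,c1 in [(190,245),(315,370)]:
  Q=P[225:330,c0:c1][v[225:330,c0:c1]]
  h,_=np.histogram(Q[:,2],np.arange(-.004,.06,.004));print(h)
  q=Q[(Q[:,2]<.03)&(Q[:,2]>.006)]; 
  if len(q): print(np.round(q.min(0),3),np.round(q.max(0),3))
C2=cal("side");im,d=cams.capture("side")
E
```

```text
time_s: 5.45
position: [0.5119, -0.4246, 0.0315]
tcp_rot: [[-0.027, 1.0, 0.0], [1.0, 0.027, -0.0], [-0.0, 0.0, -1.0]]
force: [0.2, -0.1, -0.3]
opening: 0.574
grasp_force: 0.0
time_s: 6.12
position: [0.5119, -0.4238, 0.0242]
tcp_rot: [[-0.028, 1.0, -0.0], [1.0, 0.028, 0.0], [0.0, -0.0, -1.0]]
force: [-0.4, -0.1, 0.1]
opening: 0.572
grasp_force: 0.0
[  0   0   0   0   0   0   2  53  70  84  87  88 111  98  85]
[ 0.481 -0.43   0.023] [ 0.489 -0.412  0.03 ]
[  0   0   0   0   0   0   3  42  78  79  86  88 114  97  88]
[ 0.538 -0.427  0.024] [ 0.546 -0.411  0.03 ]
```

```bash
python3 -m handwheel '[[0,0,-0.001,0,0,0],[0,0,-0.001,0,0,0],[0,0,-0.002,0,0,0],[0,0,-0.002,0,0,0],[0,0,-0.003,0,0,0],[0,0,-0.003,0,0,0],[0,0,-0.003,0,0,0],[0,0,-0.003,0,0,0]]'
python3 - <<'E'
from h import *
C=cal("wrist");im,d=cams.capture("wrist");P=cloud(C,d)
v=(im.max(2)<60)&(d>0)
for c0,c1 in [(190,245),(315,370)]:
  Q=P[225:330,c0:c1][v[225:330,c0:c1]]
  h,_=np.histogram(Q[:,2],np.arange(-.004,.06,.004));print(h)
print(bot.read_state()["force"])
cv2.imwrite("pics/w4.png",im[180:340])
n="side";C=cal(n);im,d=cams.capture(n)
K,D,R,t=C
for z in (0,.025):
  for x in (.482,.542):
    print(z,x,cv2.projectPoints(np.array([[x,-.424,z]]),cv2.Rodrigues(R)[0],t,K,D)[0].ravel())
a=im[225:325,300:420]
cv2.imwrite("pics/c5.png",cv2.resize(a,None,fx=5,fy=5,interpolation=2))
E
```

```text
time_s: 6.88
position: [0.512, -0.424, 0.0214]
tcp_rot: [[-0.028, 1.0, -0.0], [1.0, 0.028, 0.0], [0.0, -0.0, -1.0]]
force: [0.6, 0.1, 0.3]
opening: 0.576
grasp_force: 0.0
[  0   0   0   0   0   1  30  78  75  85  89 108  97  92  96]
[  0   0   0   0   0   0  33  73  84  81  92 101 107  90  97]
[1.32012616 0.52284797 0.08158834]
0 0.482 [361.23266505 304.2281777 ]
0 0.542 [375.80373156 291.77401333]
0.025 0.482 [362.68878397 297.43123155]
0.025 0.542 [377.41199201 285.00698821]
```

View pics/c5.png

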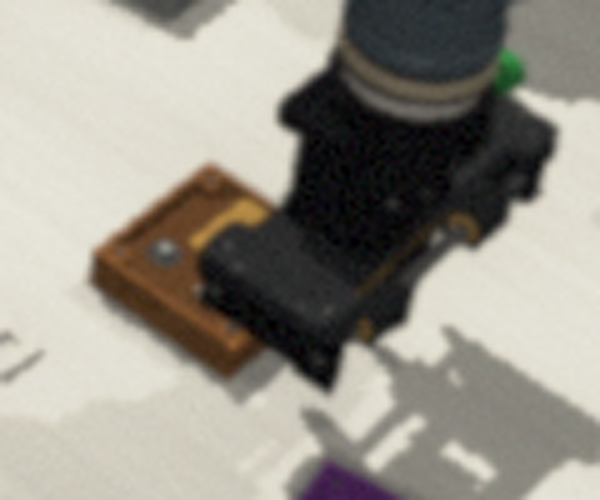

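The side crop shows the near finger's tip at about pixel (366,302), still clear of the desk with no force. I'll lower further.

```bash
python3 -m handwheel '[[0,0,-0.001,0,0,0],[0,0,-0.002,0,0,0],[0,0,-0.003,0,0,0],[0,0,-0.004,0,0,0],[0,0,-0.005,0,0,0],[0,0,-0.006,0,0,0],[0,0,-0.006,0,0,0],[0,0,-0.006,0,0,0]]'
python3 -c "
from rig import bot;s=bot.read_state();print(s['force'],s['position'])"
```

```text
time_s: 7.65
position: [0.5119, -0.4239, 0.0153]
tcp_rot: [[-0.028, 1.0, -0.0], [1.0, 0.028, 0.0], [0.0, -0.0, -1.0]]
force: [0.0, -0.3, 0.3]
opening: 0.574
grasp_force: 0.0
[ 0.01315747 -0.32988691  0.28514092] [ 0.51193959 -0.42394578  0.01533933]
```

```bash
python3 -m handwheel '[[0,0.003,-0.001,0,0,0],[0,0.006,-0.002,0,0,0],[0,0.009,-0.003,0,0,0],[0,0.012,-0.004,0,0,0],[0,0.015,-0.005,0,0,0],[0,0.018,-0.006,0,0,0],[0,0.02,-0.006,0,0,0],[0,0.022,-0.006,0,0,0]]'
python3 -m handwheel '[[0,0.004,0,0,0,0],[0,0.008,0,0,0,0],[0,0.012,0,0,0,0],[0,0.016,0,0,0,0],[0,0.02,0,0,0,0],[0,0.024,0,0,0,0],[0,0.028,0,0,0,0],[0,0.032,0,0,0,0]]'
python3 - <<'E'
from h import *
lockfit(.513,-.32)
E
```

```text
time_s: 8.32
position: [0.512, -0.4016, 0.0094]
tcp_rot: [[-0.028, 1.0, -0.0], [1.0, 0.028, 0.0], [0.0, -0.0, -1.0]]
force: [-0.4, -0.2, -0.2]
opening: 0.579
grasp_force: 0.0
time_s: 8.98
position: [0.5121, -0.3699, 0.0096]
tcp_rot: [[-0.028, 1.0, 0.0], [1.0, 0.028, -0.001], [-0.001, 0.0, -1.0]]
force: [0.0, -2.1, 0.5]
opening: 0.577
grasp_force: 1.4
36981 [ 512.1 -313.8   96.2   96.2    1.2] ext [ 463. -362.] [ 561. -265.]
```

Contact is made: the lock is moving, with about 2 N of drag, and its centre is 57 mm ahead of the TCP. I'll push it down the lane.

```bash
python3 -m handwheel '[[0,0.008,0,0,0,0],[0,0.016,0,0,0,0],[0.001,0.024,0,0,0,0],[0.001,0.032,0,0,0,0],[0.001,0.04,0,0,0,0],[0.001,0.048,0,0,0,0],[0.002,0.056,0,0,0,0],[0.002,0.064,0,0,0,0]]'|grep -E "pos|force"
python3 -m handwheel '[[0,0.008,0,0,0,0],[0,0.016,0,0,0,0],[0.001,0.024,0,0,0,0],[0.001,0.032,0,0,0,0],[0.001,0.04,0,0,0,0],[0.001,0.048,0,0,0,0],[0.002,0.056,0,0,0,0],[0.002,0.064,0,0,0,0]]'|grep -E "pos|force"
python3 -m handwheel '[[0,0.008,0,0,0,0],[0,0.016,0,0,0,0],[0.001,0.024,0,0,0,0],[0.001,0.032,0,0,0,0],[0.001,0.04,0,0,0,0],[0.001,0.048,0,0,0,0],[0.002,0.056,0,0,0,0],[0.002,0.064,0,0,0,0]]'|grep -E "pos|force"
python3 - <<'E'
from h import *
lockfit(.518,-.12)
E
```

```text
position: [0.5141, -0.305, 0.0095]
force: [-0.5, -2.9, 0.5]
grasp_force: 1.5
position: [0.516, -0.2411, 0.0094]
force: [0.6, -2.8, 0.6]
grasp_force: 1.4
position: [0.518, -0.1771, 0.0094]
force: [-0.6, -2.6, -0.3]
grasp_force: 1.3
37095 [ 518.2 -121.6   96.1   96.9    1.5] ext [ 469. -171.] [567. -72.]
```

Run:
```python
from h import *
for n in ["scene","side"]:
    C=cal(n);d=np.load(f"{n}0.npy");P=cloud(C,d)
    m=(d>0)&(abs(P[...,0]-.394)<.05)&(abs(P[...,1]+.057)<.06)&(P[...,2]>.052)&(P[...,2]<.085)
    q=P[m];print(n,len(q),np.round(q.min(0),3),np.round(q.max(0),3),np.round(np.percentile(q,[5,95],axis=0),3).tolist())
    # gripper body now: lowest points
    C=cal(n);im,d=cams.capture(n);P=cloud(C,d)
    m=(d>0)&(abs(P[...,0]-.518)<.12)&(abs(P[...,1]+.177)<.06)&(P[...,2]>.04)&(P[...,2]<.2)
    q=P[m]
    for z0 in np.arange(.04,.2,.015):
        k=q[(q[:,2]>=z0)&(q[:,2]<z0+.015)]
        if len(k)>2: print(round(z0,3),len(k),np.round(k.min(0)[:2],3),np.round(k.max(0)[:2],3))
```

```text
scene 99 [ 0.385 -0.087  0.054] [ 0.407 -0.026  0.079] [[0.39, -0.084, 0.056], [0.404, -0.029, 0.074]]
0.07 62 [ 0.439 -0.214] [ 0.606 -0.136]
0.085 241 [ 0.439 -0.214] [ 0.609 -0.136]
0.1 196 [ 0.426 -0.215] [ 0.614 -0.135]
0.115 464 [ 0.432 -0.214] [ 0.615 -0.136]
0.13 68 [ 0.521 -0.197] [ 0.538 -0.148]
0.145 17 [ 0.531 -0.196] [ 0.536 -0.153]
0.16 20 [ 0.473 -0.213] [ 0.539 -0.137]
0.175 175 [ 0.483 -0.212] [ 0.557 -0.138]
0.19 27 [ 0.523 -0.21 ] [ 0.552 -0.144]
side 116 [ 0.381 -0.089  0.053] [ 0.402 -0.029  0.075] [[0.384, -0.087, 0.055], [0.398, -0.034, 0.071]]
0.04 38 [ 0.474 -0.19 ] [ 0.554 -0.166]
0.055 12 [ 0.542 -0.183] [ 0.548 -0.168]
0.07 149 [ 0.426 -0.217] [ 0.602 -0.144]
0.085 349 [ 0.421 -0.218] [ 0.606 -0.141]
0.1 350 [ 0.418 -0.218] [ 0.611 -0.138]
0.115 487 [ 0.418 -0.217] [ 0.609 -0.143]
0.13 120 [ 0.463 -0.203] [ 0.533 -0.155]
0.145 85 [ 0.462 -0.203] [ 0.52  -0.153]
0.16 258 [ 0.461 -0.216] [ 0.531 -0.139]
0.175 211 [ 0.465 -0.215] [ 0.544 -0.144]
0.19 59 [ 0.481 -0.212] [ 0.53  -0.157]
```

The body clears the handles by about 15 mm. I'll continue, drifting +x and turning the lock gently to about 7°.

```bash
python3 -m handwheel '[[0.001,0.008,0,0,0,0.001],[0.001,0.016,0,0,0,0.003],[0.002,0.024,0,0,0,0.004],[0.003,0.032,0,0,0,0.006],[0.003,0.04,0,0,0,0.007],[0.004,0.048,0,0,0,0.009],[0.005,0.056,0,0,0,0.01],[0.005,0.064,0,0,0,0.012]]'|grep -E "pos|force"
python3 -m handwheel '[[0.001,0.008,0,0,0,0.001],[0.001,0.016,0,0,0,0.003],[0.002,0.024,0,0,0,0.004],[0.003,0.032,0,0,0,0.006],[0.003,0.04,0,0,0,0.007],[0.004,0.048,0,0,0,0.009],[0.005,0.056,0,0,0,0.01],[0.005,0.064,0,0,0,0.012]]'|grep -E "pos|force"
python3 -m handwheel '[[0.001,0.008,0,0,0,0.001],[0.001,0.016,0,0,0,0.003],[0.002,0.024,0,0,0,0.004],[0.003,0.032,0,0,0,0.006],[0.003,0.04,0,0,0,0.007],[0.004,0.048,0,0,0,0.009],[0.004,0.056,0,0,0,0.01],[0.004,0.064,0,0,0,0.012]]'|grep -E "pos|force"
python3 - <<'E'
from h import *
lockfit(.526,.07)
C=cal("wrist");im,d=cams.capture("wrist");np.save("wd.npy",d)
E
```

```text
position: [0.5233, -0.1131, 0.0095]
force: [0.8, -2.3, -1.8]
grasp_force: 1.2
position: [0.5283, -0.0492, 0.0095]
force: [-0.4, -3.0, -0.4]
grasp_force: 1.3
position: [0.5321, 0.0148, 0.0094]
force: [0.7, -2.1, 0.0]
grasp_force: 1.3
37067 [527.6  70.9  95.8  95.1   5.7] ext [476.  21.] [579. 123.]
```

Run:
```python
from h import *
from scipy.optimize import minimize
for n in ["scene","side"]:
    C=cal(n);d=np.load(f"{n}0.npy");P=cloud(C,d)
    m=(d>0)&(np.hypot(P[...,0]-.68,P[...,1]-.15)<.12)&(P[...,2]>.011)&(P[...,2]<.021)
    q=P[m]
    best=None
    for th in np.arange(2,14,.25):
        a=np.radians(th);e=np.array([np.cos(a),np.sin(a)]);f=np.array([-e[1],e[0]])
        r=(q[:,:2]-[.675,.149])@np.c_[e,f]
        s=r[(r[:,0]>-.025)&(r[:,0]<.035)]
        L=s[s[:,1]>.03][:,1];R=s[s[:,1]<-.03][:,1]
        c=L.std()+R.std()
        if best is None or c<best[0]: best=(c,th,len(L),len(R),np.median(L),np.median(R),np.percentile(L,5),np.percentile(R,95),r.min(0),r.max(0))
    print(n,best)
n="side"
for n in ["scene","side"]:
  im,d=cams.capture(n);C=cal(n)
  for q in ["holder","stop","stop_axis"]:
    for r in models.tip_of(q,n)[:3]: print(n,q,round(r["conf"],2),np.round(ray(C,r["position"],.013 if q=="stop_axis" else 0),3)[:2])
```

```text
scene (np.float64(0.01116960675123193), np.float64(6.0), 130, 129, np.float64(0.060295758824626074), np.float64(-0.054485173326510004), np.float64(0.051822158442755076), np.float64(-0.04545925368335575), array([-0.04757302, -0.06401288]), array([0.12351167, 0.07125666]))
side (np.float64(0.011533006338613663), np.float64(6.25), 48, 58, np.float64(0.059235541998628516), np.float64(-0.05738012031521061), np.float64(0.05184315401313261), np.float64(-0.04611548130458166), array([-0.05462663, -0.06600239]), array([0.12425277, 0.07181998]))
scene holder 0.6 [0.776 0.175]
scene holder 0.57 [0.671 0.147]
scene stop 0.78 [0.782 0.17 ]
scene stop 0.74 [0.525 0.074]
scene stop 0.7 [ 0.697 -0.341]
scene stop_axis 0.97 [ 0.686 -0.343]
scene stop_axis 0.59 [0.756 0.165]
side stop 0.76 [0.777 0.164]
side stop 0.73 [ 0.685 -0.357]
side stop 0.67 [ 0.372 -0.298]
side stop_axis 0.58 [ 0.676 -0.349]
side stop_axis 0.55 [0.753 0.158]
side stop_axis 0.24 [0.641 0.298]
```

```bash
python3 -m handwheel '[[0.001,0.008,0,0,0,0.001],[0.001,0.016,0,0,0,0.002],[0.002,0.024,0,0,0,0.004],[0.002,0.032,0,0,0,0.004],[0.003,0.04,0,0,0,0.004],[0.003,0.048,0,0,0,0.004],[0.004,0.056,0,0,0,0.004],[0.004,0.062,0,0,0,0.004]]'|grep -E "pos|force"
python3 -m handwheel '[[0,-0.008,0,0,0,0],[0,-0.018,0,0,0,0],[-0.01,-0.018,0.02,0,0,0],[-0.02,-0.016,0.045,0,0,-0.05],[-0.03,-0.01,0.07,0,0,-0.11],[-0.04,0,0.08,0,0,-0.17],[-0.05,0.01,0.08,0,0,-0.23],[-0.06,0.02,0.08,0,0,-0.29]]'|grep -E "pos|force"
python3 -m handwheel '[[-0.01,0.01,0,0,0,-0.06],[-0.02,0.02,0,0,0,-0.12],[-0.03,0.03,0,0,0,-0.18],[-0.035,0.03,0,0,0,-0.24],[-0.035,0.03,0,0,0,-0.3],[-0.035,0.03,0,0,0,-0.36],[-0.035,0.03,0,0,0,-0.42],[-0.035,0.03,0,0,0,-0.48]]'
python3 - <<'E'
from h import *
im=lockfit(.53,.136,lo=.019,hi=.029)
cv2.imwrite("pics/w6.png",im)
C=cal("wrist");im,d=cams.capture("wrist");P=cloud(C,d)
m=(d>0)&(P[...,0]>.58)&(abs(P[...,1]-.15)<.12)&(P[...,2]>.008)&(P[...,2]<.025)
q=P[m];print(len(q),q.min(0),q.max(0))
E
```

```text
position: [0.536, 0.0772, 0.0094]
force: [0.2, -2.7, -0.3]
grasp_force: 1.3
position: [0.4764, 0.0952, 0.0906]
force: [0.5, 0.4, 0.2]
grasp_force: 0.0
time_s: 15.68
position: [0.4412, 0.1251, 0.0895]
tcp_rot: [[0.991, 0.131, 0.0], [0.131, -0.991, 0.0], [0.0, -0.0, -1.0]]
force: [-0.8, 1.1, 0.1]
opening: 0.576
grasp_force: 0.0
12907 [530.3 135.7  95.9  91.4   6.3] ext [479.  86.] [582. 186.]
71 [0.58000259 0.09470112 0.02324849] [0.58305771 0.12755551 0.02497522]
```

View pics/w6.png

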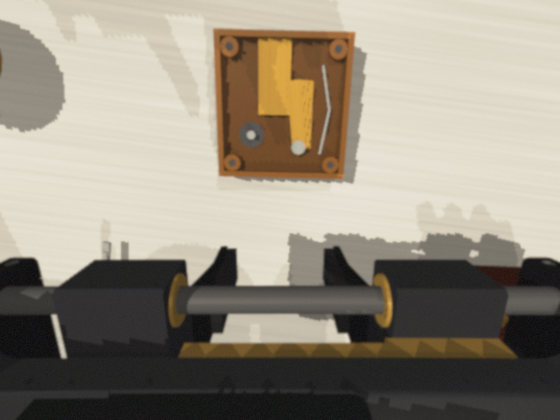

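The picture shows the lock squarely ahead at (285,105), bolt edge forward: centre (0.530,0.136), yaw 6.3°. The holder is out of view, so I'll take a quick look further forward.

```bash
python3 -m handwheel '[[0.03,0.004,0.012,0,0,-0.009],[0.06,0.008,0.024,0,0,-0.009],[0.09,0.01,0.036,0,0,-0.009],[0.12,0.014,0.05,0,0,-0.009],[0.14,0.015,0.05,0,0,-0.009],[0.14,0.015,0.05,0,0,-0.009],[0.14,0.015,0.05,0,0,-0.009],[0.14,0.015,0.05,0,0,-0.009]]'|grep -E "pos|force"
python3 - <<'E'
from h import *
C=cal("wrist");im,d=cams.capture("wrist");P=cloud(C,d);cv2.imwrite("pics/w7.png",im)
m=(d>0)&(P[...,0]>.61)&(abs(P[...,1]-.15)<.12)&(P[...,2]>.010)&(P[...,2]<.022)
q=P[m];print(len(q),q.min(0),q.max(0))
best=None
for th in np.arange(3,11,.1):
    a=np.radians(th);e=np.array([np.cos(a),np.sin(a)]);f=np.array([-e[1],e[0]])
    r=(q[:,:2]-[.675,.152])@np.c_[e,f]
    s=r[(r[:,0]>-.02)&(r[:,0]<.03)]
    L=s[s[:,1]>.03][:,1];R=s[s[:,1]<-.03][:,1]
    c=L.std()+R.std()
    if best is None or c<best[0]: best=(c,th,len(L),len(R),np.percentile(L,[2,98]),np.percentile(R,[2,98]),r.min(0),r.max(0))
print(best)
m=(d>0)&(np.hypot(P[...,0]-.53,P[...,1]-.136)<.085)&(P[...,2]>.019)&(P[...,2]<.03)
print(cv2.minAreaRect((P[m][:,:2]*1000).astype(np.float32)))
for k in ["holder","stop_axis"]:
  for r in models.tip_of(k,"wrist")[:2]: print(k,r["conf"],r["position"],ray(C,r["position"],.013 if k!="holder" else 0))
E
```

```text
position: [0.579, 0.1404, 0.1386]
force: [-0.3, 0.3, 0.1]
grasp_force: 0.0
5041 [0.62032402 0.0805776  0.01000335] [0.75968458 0.22744143 0.02199768]
(np.float64(0.01071258644543827), np.float64(6.100000000000003), 1359, 1386, array([0.05014617, 0.06759941]), array([-0.06414143, -0.04640871]), array([-0.04837631, -0.06731693]), array([0.07867194, 0.0688579 ]))
((540.0138549804688, 137.12997436523438), (78.03388214111328, 92.26393127441406), 6.692502498626709)
```

View pics/w7.png

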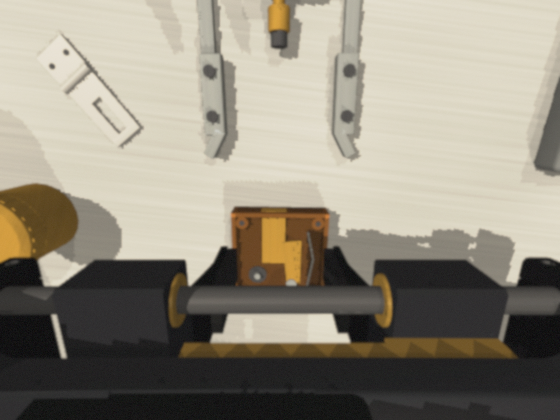

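The picture shows the rails at (215,100) and (345,100), the nose tip at (279,45), and the lock at (280,245). The holder's axis passes through (0.675,0.154) at yaw 6.1°, and the lock is 2.7 mm to the right of it. I'll go behind the lock and push.

```bash
python3 -c "
from h import *
C=cal('wrist')
for px in [(279,47),(279,36)]:
  p=ray(C,px,.018);a=np.radians(6.1);print(p,(p[:2]-[.677,.154])@[[np.cos(a),-np.sin(a)],[np.sin(a),np.cos(a)]])"
python3 -m handwheel '[[-0.033,-0.004,0,0,0,-0.003],[-0.066,-0.008,0,0,0,-0.003],[-0.1,-0.011,0,0,0,-0.003],[-0.133,-0.0145,-0.01,0,0,-0.003],[-0.133,-0.0145,-0.04,0,0,-0.003],[-0.133,-0.0145,-0.075,0,0,-0.003],[-0.133,-0.0145,-0.11,0,0,-0.003],[-0.133,-0.0145,-0.129,0,0,-0.003]]'
python3 -m handwheel '[[0.005,0.0005,0,0,0,0],[0.01,0.001,0,0,0,0],[0.015,0.0015,0,0,0,0],[0.02,0.002,0,0,0,0],[0.025,0.0025,0,0,0,0],[0.03,0.003,0,0,0,0],[0.035,0.0035,0,0,0,0],[0.04,0.004,0,0,0,0]]'
python3 -c "
from h import *
lockfit(.545,.138,lo=.019,hi=.029)"
```

```text
[0.71736105 0.15885224 0.018     ] [0.04064814 0.00053584]
[0.72526498 0.15979795 0.018     ] [0.04860782 0.00063629]
time_s: 17.27
position: [0.4458, 0.1264, 0.0083]
tcp_rot: [[0.993, 0.115, -0.004], [0.115, -0.993, -0.0], [-0.004, -0.0, -1.0]]
force: [0.5, 0.2, -0.0]
opening: 0.57
grasp_force: 0.0
time_s: 17.93
position: [0.4878, 0.1306, 0.0109]
tcp_rot: [[0.993, 0.115, -0.001], [0.115, -0.993, -0.0], [-0.001, -0.0, -1.0]]
force: [-2.0, -0.8, 2.2]
opening: 0.575
grasp_force: 1.6
26093 [546.9 137.8  98.6  91.9   6.6] ext [495.  87.] [601. 189.]
```

```bash
python3 -m handwheel '[[0.006,0.001,0,0,0,0],[0.012,0.002,0,0,0,0],[0.018,0.003,0,0,0,0],[0.024,0.004,0,0,0,0],[0.03,0.005,0,0,0,0],[0.036,0.006,0,0,0,0],[0.042,0.007,0,0,0,0],[0.047,0.008,0,0,0,0]]'
python3 -c "
from h import *
lockfit(.594,.145,lo=.019,hi=.029)
s=bot.read_state();print(s['force'])"
```

```text
time_s: 18.65
position: [0.536, 0.1386, 0.0104]
tcp_rot: [[0.993, 0.114, 0.001], [0.114, -0.993, 0.0], [0.001, 0.0, -1.0]]
force: [-2.7, -1.1, -0.6]
opening: 0.575
grasp_force: 1.3
26476 [595.3 146.   98.7  92.6   6.2] ext [544.  95.] [649. 197.]
[0.01401408 0.7464474  0.095513  ]
```

Centred to within 1 mm. I'll go straight in.

```bash
python3 -m handwheel '[[0.005,0.0005,0,0,0,0],[0.01,0.001,0,0,0,0],[0.015,0.0015,0,0,0,0],[0.02,0.002,0,0,0,0],[0.025,0.0025,0,0,0,0],[0.03,0.003,0,0,0,0],[0.035,0.0035,0,0,0,0],[0.04,0.004,0,0,0,0]]'
python3 -c "
from h import *
lockfit(.634,.149,lo=.019,hi=.029)
s=bot.read_state();print(s['force'],s['position'])"
```

```text
time_s: 19.37
position: [0.5755, 0.1426, 0.0104]
tcp_rot: [[0.993, 0.114, 0.0], [0.114, -0.993, 0.0], [0.0, -0.0, -1.0]]
force: [-2.9, -0.4, -1.7]
opening: 0.577
grasp_force: 1.1
26835 [634.8 149.8  98.7  93.    6.3] ext [583.  99.] [689. 201.]
[-0.73418832 -0.91365351 -0.9750478 ] [0.57731804 0.14263426 0.01058175]
```

```bash
python3 -m handwheel '[[0.003,0.0003,0,0,0,0],[0.006,0.0006,0,0,0,0],[0.009,0.001,0,0,0,0],[0.012,0.0013,0,0,0,0],[0.015,0.0016,0,0,0,0],[0.018,0.002,0,0,0,0],[0.021,0.0022,0,0,0,0],[0.024,0.0026,0,0,0,0]]'|grep -E "pos|force"
python3 -m handwheel '[[0.001,0.0001,0,0,0,0],[0.002,0.0002,0,0,0,0],[0.003,0.0003,0,0,0,0],[0.004,0.0004,0,0,0,0],[0.005,0.0005,0,0,0,0],[0.006,0.0006,0,0,0,0],[0.006,0.0006,0,0,0,0],[0.006,0.0006,0,0,0,0]]'|grep -E "pos|force"
python3 -c "
from h import *
lockfit(.664,.153,lo=.019,hi=.029)
s=bot.read_state();print(s['force'],s['position'])"
```

```text
position: [0.5992, 0.1452, 0.0105]
force: [-3.0, -0.4, 1.4]
grasp_force: 1.6
position: [0.6054, 0.1458, 0.0104]
force: [-1.2, -0.7, 0.5]
grasp_force: 0.9
27438 [675.  154.1 120.   92.6   6.6] ext [613. 103.] [735. 204.]
[-1.97680982 -0.25104554 -0.62056589] [0.60541706 0.14576524 0.01040113]
```

```bash
python3 -m handwheel '[[0.001,0.0001,0,0,0,0],[0.002,0.0002,0,0,0,0],[0.003,0.0003,0,0,0,0],[0.004,0.0004,0,0,0,0],[0.004,0.0004,0,0,0,0],[0.004,0.0004,0,0,0,0],[0.004,0.0004,0,0,0,0],[0.004,0.0004,0,0,0,0]]'|grep -E "pos|force"
python3 -m handwheel '[[0.001,0.0001,0,0,0,0],[0.001,0.0001,0,0,0,0],[0.002,0.0002,0,0,0,0],[0.002,0.0002,0,0,0,0],[0.002,0.0002,0,0,0,0],[0.002,0.0002,0,0,0,0],[0.002,0.0002,0,0,0,0],[0.002,0.0002,0,0,0,0]]'|grep -E "pos|force"
```

```text
position: [0.6094, 0.1461, 0.0105]
force: [-1.9, -0.5, -1.1]
grasp_force: 0.7
position: [0.6097, 0.1462, 0.0104]
force: [-4.1, -1.5, 2.2]
grasp_force: 2.5
```

Contact with the nose. I'll step up gently.

```bash
python3 -m handwheel '[[0.0005,0.0001,0,0,0,0],[0.001,0.0001,0,0,0,0],[0.001,0.0001,0,0,0,0],[0.001,0.0001,0,0,0,0],[0.001,0.0001,0,0,0,0],[0.001,0.0001,0,0,0,0],[0.001,0.0001,0,0,0,0],[0.001,0.0001,0,0,0,0]]'|grep -E "time|pos|force"
python3 -c "
from h import *
for i in range(5):
  s=bot.read_state();print(np.round(s['force'],2),np.round(s['position'],4));cams.capture('wrist')"
```

```text
time_s: 22.8
position: [0.6098, 0.1463, 0.0103]
force: [-6.2, -0.9, 3.6]
grasp_force: 3.1
[-6.16 -0.87  3.58] [0.6098 0.1463 0.0103]
[-6.66 -1.14  3.67] [0.6098 0.1463 0.0103]
[-6.27 -1.22  3.57] [0.6099 0.1463 0.0103]
[-6.53 -1.57  3.8 ] [0.6098 0.1463 0.0103]
[-6.13 -0.79  3.14] [0.6098 0.1463 0.0103]
```

Steady at about 6.4 N, but with 3.5 N downwards. I'll raise z a little so the push is level.

```bash
python3 -m handwheel '[[0.0005,0.0001,0.0005,0,0,0],[0.001,0.0001,0.001,0,0,0],[0.001,0.0001,0.001,0,0,0],[0.001,0.0001,0.001,0,0,0],[0.001,0.0001,0.001,0,0,0],[0.001,0.0001,0.001,0,0,0],[0.001,0.0001,0.001,0,0,0],[0.001,0.0001,0.001,0,0,0]]'|grep -E "time|pos|force"
python3 -c "
from h import *
f=[]
for i in range(4):
  s=bot.read_state();f.append(s['force']);cams.capture('wrist')
print(np.mean(f,0),s['position'],s['moment'])"
```

```text
time_s: 23.72
position: [0.61, 0.1463, 0.0104]
force: [-5.4, -2.2, -0.8]
grasp_force: 3.0
[-5.75087631 -1.33615077 -0.68446608] [0.61003535 0.1463084  0.01037368] [-0.21462393  1.09691948 -0.00825348]
```

```bash
python3 -m handwheel '[[0.0005,0.0001,0.0001,0,0,0],[0.001,0.0001,0.0002,0,0,0],[0.0015,0.0002,0.0003,0,0,0],[0.002,0.0002,0.0004,0,0,0],[0.002,0.0002,0.0004,0,0,0],[0.002,0.0002,0.0004,0,0,0],[0.002,0.0002,0.0004,0,0,0],[0.002,0.0002,0.0004,0,0,0]]'|grep -E "time|pos|force"
python3 -c "
from h import *
f=[]
for i in range(4):
  s=bot.read_state();f.append(s['force']);cams.capture('wrist')
print(np.mean(f,0),s['position'],s['moment'])"
```

```text
time_s: 24.58
position: [0.6103, 0.1464, 0.0104]
force: [-8.9, -1.7, -0.4]
grasp_force: 4.1
[-8.304422   -1.83164966 -0.12462785] [0.61026529 0.14638132 0.01043056] [-0.26731668  1.46620326 -0.03848868]
```

```bash
python3 -m handwheel '[[0.0005,0.0001,0.0001,0,0,0],[0.001,0.0001,0.0002,0,0,0],[0.0015,0.0002,0.0003,0,0,0],[0.002,0.0002,0.0004,0,0,0],[0.0026,0.0002,0.0005,0,0,0],[0.0026,0.0002,0.0005,0,0,0],[0.0026,0.0002,0.0005,0,0,0],[0.0026,0.0002,0.0005,0,0,0]]'|grep -E "time|pos|force"
python3 -c "
from h import *
f=[]
for i in range(4):
  s=bot.read_state();f.append(s['force']);cams.capture('wrist')
print(np.mean(f,0),s['position'],s['moment'])"
```

```text
time_s: 25.45
position: [0.6106, 0.1464, 0.0105]
force: [-10.8, -2.2, -0.1]
grasp_force: 5.5
[-11.14979326  -2.09216713   0.71293383] [0.61060017 0.14643071 0.01045336] [-0.34859721  1.93734287 -0.05681975]
```

```bash
python3 -m handwheel '[[0.0006,0.0001,0.0002,0,0,0],[0.0006,0.0001,0.0002,0,0,0],[0.0006,0.0001,0.0002,0,0,0],[0.0006,0.0001,0.0002,0,0,0],[0.0006,0.0001,0.0002,0,0,0],[0.0006,0.0001,0.0002,0,0,0],[0.0006,0.0001,0.0002,0,0,0],[0.0006,0.0001,0.0002,0,0,0]]'|grep -E "time|pos|force"
python3 -m handwheel '[[0,0,0,0,0,0],[0,0,0,0,0,0],[0,0,0,0,0,0],[0,0,0,0,0,0],[0,0,0,0,0,0],[0,0,0,0,0,0],[0,0,0,0,0,0],[0,0,0,0,0,0]]'|grep -E "time|pos|force"
python3 -m handwheel '[[0,0,0,0,0,0],[0,0,0,0,0,0],[0,0,0,0,0,0],[0,0,0,0,0,0],[0,0,0,0,0,0],[0,0,0,0,0,0],[0,0,0,0,0,0],[0,0,0,0,0,0]]'|grep -E "time|pos|force"
```

```text
time_s: 26.32
position: [0.6107, 0.1465, 0.0105]
force: [-11.7, -2.4, 0.5]
grasp_force: 5.8
time_s: 26.98
position: [0.6107, 0.1465, 0.0105]
force: [-11.1, -2.8, 0.1]
grasp_force: 5.8
time_s: 27.65
position: [0.6107, 0.1465, 0.0105]
force: [-10.1, -2.8, 1.1]
grasp_force: 5.8
```

```bash
python3 -m handwheel '[[0.0006,0.0001,0.0001,0,0,0],[0.0006,0.0001,0.0001,0,0,0],[0.0006,0.0001,0.0001,0,0,0],[0.0006,0.0001,0.0001,0,0,0],[0.0006,0.0001,0.0001,0,0,0],[0.0006,0.0001,0.0001,0,0,0],[0.0006,0.0001,0.0001,0,0,0],[0.0006,0.0001,0.0001,0,0,0]]'|grep -E "time|pos|force"
python3 -m handwheel '[[0,0,0,0,0,0],[0,0,0,0,0,0],[0,0,0,0,0,0],[0,0,0,0,0,0],[0,0,0,0,0,0],[0,0,0,0,0,0],[0,0,0,0,0,0],[0,0,0,0,0,0]]'|grep -E "time|pos|force"
python3 -c "
from h import *
f=[]
for i in range(6):
  s=bot.read_state();f.append(s['force']);cams.capture('wrist')
print(np.mean(f,0),s['position'],s['moment'])"
python3 -m handwheel '[[0,0,0,0,0,0],[0,0,0,0,0,0],[0,0,0,0,0,0],[0,0,0,0,0,0],[0,0,0,0,0,0],[0,0,0,0,0,0],[0,0,0,0,0,0],[0,0,0,0,0,0]]'|grep -E "time|pos|force"
```

```text
time_s: 28.32
position: [0.6108, 0.1465, 0.0105]
force: [-11.4, -2.0, 1.3]
grasp_force: 6.1
time_s: 28.98
position: [0.6108, 0.1465, 0.0105]
force: [-12.4, -2.9, 1.8]
grasp_force: 6.1
[-12.3698779   -2.27250411   1.16624356] [0.61079569 0.14648979 0.0104934 ] [-0.40374563  2.08460133 -0.06489044]
time_s: 29.95
position: [0.6108, 0.1465, 0.0105]
force: [-11.6, -2.6, 0.9]
grasp_force: 6.1
```

About 12.3 N level, held for over a second. I'll release slowly, then back away and rise.

```bash
python3 -m handwheel '[[-0.0005,-0.0001,-0.0001,0,0,0],[-0.001,-0.0001,-0.0003,0,0,0],[-0.0015,-0.0002,-0.0004,0,0,0],[-0.002,-0.0002,-0.0006,0,0,0],[-0.0025,-0.0002,-0.0007,0,0,0],[-0.003,-0.0003,-0.0009,0,0,0],[-0.0035,-0.0003,-0.001,0,0,0],[-0.004,-0.0004,-0.0011,0,0,0]]'|grep -E "time|pos|force"
python3 -m handwheel '[[-0.0005,-0.0001,-0.0001,0,0,0],[-0.001,-0.0001,-0.0003,0,0,0],[-0.0015,-0.0002,-0.0004,0,0,0],[-0.002,-0.0002,-0.0006,0,0,0],[-0.0025,-0.0002,-0.0007,0,0,0],[-0.003,-0.0003,-0.0009,0,0,0],[-0.0035,-0.0003,-0.001,0,0,0],[-0.004,-0.0004,-0.0011,0,0,0]]'|grep -E "time|pos|force"
python3 -m handwheel '[[-0.001,-0.0001,0,0,0,0],[-0.002,-0.0002,0,0,0,0],[-0.004,-0.0004,0,0,0,0],[-0.008,-0.001,0,0,0,0],[-0.015,-0.0015,0,0,0,0],[-0.025,-0.0025,0,0,0,0],[-0.035,-0.0035,0.005,0,0,0],[-0.04,-0.004,0.02,0,0,0]]'|grep -E "time|pos|force"
python3 -m handwheel '[[0,0,0.03,0,0,0],[0,0,0.06,0,0,0],[0,0,0.09,0,0,0],[0.01,-0.02,0.12,0,0,0],[0.01,-0.04,0.12,0,0,0],[0.01,-0.04,0.12,0,0,0],[0.01,-0.04,0.12,0,0,0],[0.01,-0.04,0.12,0,0,0]]' -1|grep -E "time|pos|force"
python3 - <<'E'
from h import *
C=cal("wrist");im,d=cams.capture("wrist");cv2.imwrite("pics/w8.png",im)
P=cloud(C,d)
m=(d>0)&(np.hypot(P[...,0]-.667,P[...,1]-.153)<.09)&(P[...,2]>.017)&(P[...,2]<.03)
q=P[m][:,:2]
a=np.radians(6.1);r=(q-[.677,.154])@np.array([[np.cos(a),-np.sin(a)],[np.sin(a),np.cos(a)]])
print("lock in holder",np.percentile(r,[.5,99.5],axis=0))
E
```

```text
time_s: 30.62
position: [0.6107, 0.1464, 0.0104]
force: [-6.5, -0.5, -0.0]
grasp_force: 3.6
time_s: 31.28
position: [0.6103, 0.1464, 0.0103]
force: [-4.6, 0.2, 0.2]
grasp_force: 2.1
time_s: 31.95
position: [0.5678, 0.1421, 0.029]
force: [-0.2, -0.4, -0.1]
grasp_force: 0.0
time_s: 32.62
position: [0.5799, 0.1026, 0.15]
force: [-0.8, -0.4, 0.5]
grasp_force: 0.0
lock in holder [[-0.0538102  -0.06431772]
 [ 0.06851533  0.06341083]]
```

View pics/w8.png

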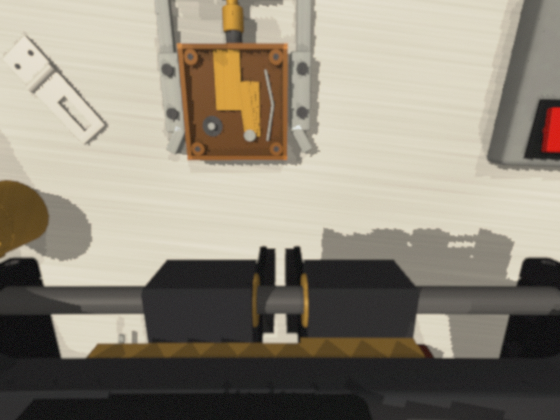

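The lock sits square in the rails with its front against the nose at (234,43). Next is the lamp: I'll move over the rocker and measure it numerically.

```bash
python3 -m handwheel '[[0,-0.03,0,0,0,0],[0,-0.06,0,0,0,0],[0,-0.09,0,0,0,0],[0,-0.12,0,0,0,0],[0,-0.15,0,0,0,0],[0,-0.18,0,0,0,0],[0,-0.21,0,0,0,0],[0,-0.22,0,0,0,0]]'|grep -E "time|pos|force"
python3 - <<'E'
from h import *
for n in ["wrist","scene","side"]:
    C=cal(n);im,d=cams.capture(n);P=cloud(C,d);hsv=cv2.cvtColor(im,cv2.COLOR_BGR2HSV)
    m=(d>0)&((hsv[...,0]<6)|(hsv[...,0]>174))&(hsv[...,1]>170)&(hsv[...,2]>80)&(np.hypot(P[...,0]-.67,P[...,1]+.12)<.06)
    q=P[m];print(n,len(q))
    if len(q)>20:
        q=q[(q[:,2]>.03)&(q[:,2]<.055)]
        print(np.round(np.hstack(cv2.minAreaRect((q[:,:2]*1000).astype(np.float32))),1),"z",np.round(np.percentile(q[:,2],[2,50,98]),4))
        A=np.c_[q[:,:2]-q[:,:2].mean(0),np.ones(len(q))];print("slope",np.round(np.linalg.lstsq(A,q[:,2],rcond=None)[0],3))
    for r in models.tip_of("rocker_press",n)[:2]: print(n,round(r["conf"],2),np.round(ray(C,r["position"],.046),4))
# finger tip z in wrist (closed)
C=cal("wrist");im,d=cams.capture("wrist");P=cloud(C,d);v=(im.max(2)<60)&(d>0)
Q=P[235:330,250:310][v[235:330,250:310]];tz=bot.read_state()["position"]
q=Q[Q[:,2]>.06];print("tip z min",np.percentile(q[:,2],[0,1,3]),tz, np.round(q[q[:,2]<q[:,2].min()+.01].mean(0),3))
E
```

```text
time_s: 33.33
position: [0.581, -0.1207, 0.1495]
force: [-0.1, 1.1, 0.5]
grasp_force: 0.0
wrist 1428
[ 680.8 -124.7   37.3   26.3    4.2] z [0.0328 0.0416 0.0454]
slope [-0.184  0.047  0.041]
wrist 0.69 [ 0.6676 -0.124   0.046 ]
scene 116
[ 677.6 -124.1   36.1   23.8    2.5] z [0.0357 0.0405 0.0466]
slope [-0.136 -0.06   0.041]
scene 0.45 [ 0.655  -0.1214  0.046 ]
scene 0.26 [0.6966 0.1376 0.046 ]
side 48
[ 673.4 -128.9   33.    19.9    4. ] z [0.0342 0.0394 0.0439]
slope [-0.155  0.094  0.039]
side 0.58 [ 0.3351 -0.3294  0.046 ]
side 0.5 [ 0.6528 -0.1354  0.046 ]
tip z min [0.14873649 0.15139471 0.15495047] [ 0.5804987  -0.11561209  0.15018955] [ 0.592 -0.113  0.154]
```

The rocker's centre is at about (0.680,-0.125), raised end towards the robot, with top at z of about 0.046. I'll press at x of about 0.668 with the tool tilted 10°, so the tip lies along the pressed face.

```bash
python3 -m handwheel '[[0.02,-0.003,-0.01,0,-0.03,0],[0.04,-0.006,-0.025,0,-0.06,0],[0.06,-0.009,-0.04,0,-0.09,0],[0.0875,-0.009,-0.055,0,-0.09,-0.02],[0.0875,-0.009,-0.065,0,-0.09,-0.02],[0.0875,-0.009,-0.07,0,-0.09,-0.02],[0.0875,-0.009,-0.07,0,-0.09,-0.02],[0.0875,-0.009,-0.07,0,-0.09,-0.02]]'
python3 -c "
from h import *
s=bot.read_state();print(np.round(s['position'],4),s['force'],np.round(s['tcp_rot'],3).tolist())"
python3 -m handwheel '[[0,0,-0.002,0,0,0],[0,0,-0.005,0,0,0],[0,0,-0.008,0,0,0],[0,0,-0.011,0,0,0],[0,0,-0.014,0,0,0],[0,0,-0.017,0,0,0],[0,0,-0.019,0,0,0],[0,0,-0.02,0,0,0]]'|grep -E "time|pos|force"
```

```text
time_s: 34.35
position: [0.6673, -0.1256, 0.0803]
tcp_rot: [[0.981, 0.074, 0.177], [0.076, -0.997, -0.003], [0.177, 0.016, -0.984]]
force: [0.8, -0.2, 0.1]
opening: 0.006
grasp_force: 0.0
[ 0.6673 -0.1256  0.0803] [ 0.79169001 -0.16013071  0.08128056] [[0.981, 0.074, 0.177], [0.076, -0.997, -0.003], [0.177, 0.016, -0.984]]
time_s: 35.02
position: [0.668, -0.1266, 0.0599]
force: [0.4, 0.2, 0.7]
grasp_force: 0.0
```

```bash
python3 -m handwheel '[[0,0,-0.002,0,0,0],[0,0,-0.004,0,0,0],[0,0,-0.006,0,0,0],[0,0,-0.008,0,0,0],[0,0,-0.009,0,0,0],[0,0,-0.01,0,0,0],[0,0,-0.01,0,0,0],[0,0,-0.01,0,0,0]]'|grep -E "time|pos|force"
python3 -m handwheel '[[0,0,-0.001,0,0,0],[0,0,-0.002,0,0,0],[0,0,-0.003,0,0,0],[0,0,-0.004,0,0,0],[0,0,-0.004,0,0,0],[0,0,-0.004,0,0,0],[0,0,-0.004,0,0,0],[0,0,-0.004,0,0,0]]'|grep -E "time|pos|force"
```

```text
time_s: 35.68
position: [0.6683, -0.1267, 0.0504]
force: [0.3, 0.2, 0.5]
grasp_force: 0.0
time_s: 36.35
position: [0.6682, -0.1266, 0.0464]
force: [-1.3, -0.4, 1.6]
grasp_force: 0.7
```

```bash
python3 -m handwheel '[[0,0,-0.001,0,0,0],[0,0,-0.002,0,0,0],[0,0,-0.002,0,0,0],[0,0,-0.003,0,0,0],[0,0,-0.003,0,0,0],[0,0,-0.003,0,0,0],[0,0,-0.003,0,0,0],[0,0,-0.003,0,0,0]]'|grep -E "time|pos|force"
python3 -m handwheel '[[0,0,-0.001,0,0,0],[0,0,-0.002,0,0,0],[0,0,-0.002,0,0,0],[0,0,-0.003,0,0,0],[0,0,-0.003,0,0,0],[0,0,-0.003,0,0,0],[0,0,-0.003,0,0,0],[0,0,-0.003,0,0,0]]'|grep -E "time|pos|force"
```

```text
time_s: 37.02
position: [0.6683, -0.1266, 0.0437]
force: [-2.2, 0.3, 4.2]
grasp_force: 2.5
time_s: 37.68
position: [0.6683, -0.1266, 0.0434]
force: [-8.5, 1.1, 19.2]
grasp_force: 10.3
```

It's solid at 19 N. I'll lift off and check the rocker's tilt.

```bash
python3 -m handwheel '[[0,0,0.003,0,0,0],[0,0,0.01,0,0,0],[0,0,0.025,0,0,0],[0,0,0.04,0,0,0],[-0.02,0,0.06,0,0,0],[-0.05,0,0.08,0,0.04,0],[-0.08,0,0.1,0,0.09,0],[-0.09,0,0.105,0,0.09,0]]'|grep -E "time|pos|force"
python3 - <<'E'
from h import *
bot.read_state()
for n in ["wrist"]:
    C=cal(n);im,d=cams.capture(n);C=cal(n);im,d=cams.capture(n);P=cloud(C,d);hsv=cv2.cvtColor(im,cv2.COLOR_BGR2HSV)
    m=(d>0)&((hsv[...,0]<6)|(hsv[...,0]>174))&(hsv[...,1]>170)&(hsv[...,2]>80)&(np.hypot(P[...,0]-.67,P[...,1]+.12)<.06)
    q=P[m];q=q[(q[:,2]>.025)&(q[:,2]<.055)]
    print(np.round(np.hstack(cv2.minAreaRect((q[:,:2]*1000).astype(np.float32))),1),"z",np.round(np.percentile(q[:,2],[2,50,98]),4))
    A=np.c_[q[:,:2]-q[:,:2].mean(0),np.ones(len(q))];print("slope",np.round(np.linalg.lstsq(A,q[:,2],rcond=None)[0],3))
    for x in np.arange(.660,.702,.004):
        k=q[abs(q[:,0]-x)<.002]; 
        if len(k): print(round(x,3),round(np.median(k[:,2]),4),end="; ")
s=bot.read_state();print(s["position"],np.round(s["tcp_rot"],3).tolist())
E
```

```text
time_s: 38.35
position: [0.58, -0.1275, 0.1484]
force: [0.5, -0.0, 0.3]
grasp_force: 0.0
[ 680.6 -124.6   37.8   25.6    4.1] z [0.0324 0.0419 0.0455]
slope [0.143 0.068 0.041]
0.66 0.0382; 0.664 0.039; 0.668 0.0397; 0.672 0.0404; 0.676 0.0412; 0.68 0.042; 0.684 0.0427; 0.688 0.0434; 0.692 0.0443; 0.696 0.0446; 0.7 0.0328; [ 0.57881124 -0.12673863  0.14628463] [[0.997, 0.075, 0.004], [0.075, -0.997, -0.004], [0.004, 0.005, -1.0]]
```

The rocker's slope has reversed from about -0.18 to +0.18, so the lamp is fully on. The robot is clear of everything, so I'm handing in.

```bash
python3 -c "
from rig import bot;print(bot.hand_in())"
```

```text
the job is handed in; nothing more can be done
None
```

I slid the lock flat into the holder and pressed it on the stop at about 12 N for over a second, and the last picture shows it resting there. I then switched the lamp fully on and handed in at about 38 s; nothing else was touched as far as I could see.

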